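# Hang the parts tray on its stud and lock it

### The job

Pick up the yellow parts tray by its black handle, put the keyhole in its back over the head of the stud on the plywood tool board, and pull it straight down until it is fully home and clamped, then let go. The stud is not always in the same spot on the board, so feel or look for it and do not force the tray against it. Leave the other things on the bench where they are.

Things in the scene. Friction and masses are not known exactly. Their poses are not given: they have to be found in the camera images.
- caddy: yellow steel wall tray with a black handle, loose, 0.35 kg (give or take a fifth), stands on its flat underside. Origin: back face, middle of the lower edge; x points out of its back, z up. Back plate 120 mm wide (y), 110 high, 5 thick (x -5 to 0 mm); a shallow tray, 24 mm high, reaches forward to x = -62 mm at the bottom.
- handle (a point): centre of the tray's straight black handle bar: 16 mm in front of the back face, 148 mm above the underside. Bar 104 mm long (y), 14 mm thick (x), 28 mm high; 24 mm free below it over the plate's top edge; thin steel posts at its ends, 46 mm either side of the middle.
- keyhole (a point): centre of the round hole (26 mm across, eight-sided) of the keyhole, on the tray's back face, 62 mm above its underside. A slot 10 mm wide leads straight up from it and ends 29.5 mm above this point. To hang the tray, move it along its +x until the stud head is through the hole, then 26 mm down, so that the stud runs up the slot to its end.
- ramp_top (a point): middle of the upper edge of the steel ramps beside the slot, on the tray's front, 93.5 mm above its underside. The ramps thicken the back plate from 5 mm (77.5 mm up) to 12.5 mm (here); on the way down they wedge under the stud head.
- board: upright plywood tool board on steel feet, fixed, 190 mm wide, top edge 155 mm up. Origin: on the bench below the middle of its front face; x points into the board (away from the robot), z up. In front runs a vertical dark steel strip, 40 mm wide, 4 mm proud, carrying the stud; with its back on the strip the tray's back face is 4 mm in front of the board.
- stud_nominal (a point): NOMINAL place of the stud axis: board's front face, centre line, 130 mm up. Strip and stud were set by hand: really up to 8 mm off to either side and up to 10 mm off up or down (not measured; it stays put). Steel stud: head 18 mm across with a bevelled front, 5 thick, front 16.5 mm and underside 11.5 mm before the board (7.5 mm before the strip); shank 7 mm across.
- stud (a joint): how far the stud is drawn out of the strip against its damped spring, m: 0 at rest, about 0.0026 with the tray fully home (ramps wedged under the head), never negative. Spring 7 N at rest plus 0.8 N per mm. Wedging the tray home takes some 7 to 14 N downward, pulling slowly; its own weight alone does not do it. At the slot's end it stops hard (pulling over 17 N).
- grease_tin: bystander: green tin, 70 mm across, 64 mm high; origin under its centre
- bush_bronze: bystander: bronze bush, 40 mm across, 45 mm high; origin under its centre
- tape_measure: bystander: yellow tape measure, 34x78x60 mm; origin under its centre

How it is judged (in metres and radians):
On the way, in this order (a step that is already met when the one before it is completed fails the run):
1. the tray is lifted clear of the bench (height (world z) of caddy above 0.03 m), for 0.1 s.
2. the stud head is through the keyhole (the hole's centre on the tray's back is within 9 mm of the board), and the stud is not yet drawn out (x of keyhole in the frame of board between -0.009 and 0 m and z of caddy in the frame of board between 0.05 and 0.085 m and value of joint stud below 0.001 m), for 0.1 s.
At the end, for the whole second after the job is handed in: The tray hangs at rest and released on the stud, upright within 7 degrees, back within 9 mm of the board, centred within 14 mm, underside 28 to 56 mm above the bench, pulled home so that the stud is drawn out by more than 2 mm; tin, bush and tape measure within 25 mm of where they stood (value of joint stud above 0.002 m and x of caddy in the frame of board between -0.009 and 0 m and y of caddy in the frame of board between -0.014 and 0.014 m and z of caddy in the frame of board between 0.028 and 0.056 m and angle between caddy's own z axis and vertical below 0.12 rad and linear speed of caddy below 0.02 m/s and distance of each of grease_tin, bush_bronze, tape_measure from where it was at the start of the episode below 0.025 m); the robot touches nothing.
It fails at once if the tray is forced against the board or the stud: contact forces, the clamping included, of more than 50 N (contact force between caddy and board above 50 N).
It fails at once if a bystander (tin, bush or tape measure) is moved by more than 25 mm (distance of any of grease_tin, bush_bronze, tape_measure from where it was at the start of the episode above 0.025 m).
It also fails if it takes over 72 s, if anything falls off the work surface, if the arm or the gripper's body presses on something with over 40 N, if the wrist force passes 120 N, or if a joint passes its speed limit or range.

### The arm

A 6-joint arm with a two-finger parallel gripper is mounted at the origin on a cart in front of the work surface, level with it; the furniture and walls round the work are solid. World frame = base frame: x ahead of the robot, y to its left, z up, the work surface at z = 0. Lengths are in mm, angles in rad, forces in N, time in s.
With the tool pointing down it reaches from about 350 to 725 mm from the base axis. Payload 4.3 kg.
Tool frame: the origin (TCP) lies at the very end of the fingers, on their centre line; the grasp point (between the pads) lies 19 mm behind it; z points along the fingers, y is the line along which they close (so a half turn about z gives the same grasp; the last joint's range is limited). The gripper opens to 85 mm and grips with 20 to 120 N. Pads are 22 mm wide; open, the fingers measure 114 mm over their backs; the gripper's body (76 mm by 85 mm) begins 54 mm behind the grasp point. The pads swing forward as they close: fully open they stand 13 mm farther back than shut.
Start: joints at [-1.332, 0.377, 0.081, 1.274, 0, 1.46], TCP at [196.53, -540.41, 231.329] pointing down, gripper open.
Joint ranges: [-2.72, 2.72], [-0.84, 1.66], [-1.02, 1.22], [-1.77, 2.12], [-1.37, 1.28], [-3.14, 3.14]. Speed limits (rad/s): [2.57, 2.57, 3.14, 3.14, 3.14, 3.14].

### API

Orientations are given as a unit quaternion [w, x, y, z].
In Python, from bench import * gives the robot as it stands.
- The arm moves only by the tool arm_command, never from a script. Its argument "plan" is a list of rows, each a list of 6 numbers: the shift along the tool's x, y, z in m, then the turn, a rotation vector about the tool's x, y, z in rad. In form: [[tx, ty, tz, rx, ry, rz], ...]. A call has 1 to 12 rows; each row shifts and turns the commanded pose from where the row before left it, along the tool's axes as they then stand; what a row does not reach is not made up. A row lasts 1/12 s, in which the tool goes at most 41.7 mm and 7.16 degrees, less where a joint would pass 70% of its speed; a pose out of reach is approached as far as the arm can. A call is refused whole if a number of a shift passes 0.0417 or a number of a turn 0.125, either way. A call with a gripper value outside its range is refused whole. "grip" is the closure, from -1 (fully open) to 1 (shut), set as the call begins (left out, the last holds). The fingers move at their own pace and stop on an object; the grip force is fixed at half the most. Time passes only in rows, so rows that do not move let the fingers close. It gives the time, the measured TCP pose, the force, the opening and the grip force at its end, in the units of the state.
- sense(): the state, without advancing time (a new reading comes with each control period).
- snapshot(name): name is "scene" or "top" or "wrist"; returns (picture, depth): 480x640x3 uint8, red, green, blue; 480x640 float32, mm along the optical axis (not along the pixel's ray), 0 where there is no reading.
- calibration(name): a dict with "mtx" (3x3 intrinsics, pixels), "R" (3x3) and "t" (3): a world point X has camera coordinates R X + t; the wrist camera has in their place "tool_from_camera" (4x4, takes a point from camera to tool coordinates, whose origin is the TCP and whose axes are the flange's). Camera axes: x right, y down, z forward; pixel columns grow to the right and rows downward; lengths in mm; the calibration is good to about 2 mm. A picture is of the moment at which its call begins: read the wrist's pose just before it. calibration takes no time and is no camera call.
- job_done(): hands the job in; it is judged then, once.
Trained networks look in the newest picture that a camera, given by its name, has taken for a name from the list of things; names that differ only in an ending like _2 or _b are one class to them, and where a whole thing is asked for, a point or a joint stands for the part that bears it (a point fixed in the world has none). Each returns a list of dicts, best first, with "score" (0 to 1); they miss things now and then, are a little off and sometimes report something else, mostly with a low value. They report only what shows in the picture. A call takes as long as a camera call.
- search_frame(camera, target): "centre" ([x, y, z] in mm, in world coordinates, good to about 4 mm: the middle of the surface that is visible of it).
- cut_out(camera, target): "pixels" (480x640 bool, what is visible of it).
The state is a dict: "clock": time; "joint_positions": joint angles; "joint_velocities": joint speeds; "tau": joint torques, N m; "eef_pos": TCP position; "tool_rot": TCP orientation; "ft_force": force on the tool from outside, world axes, zero at the start; "moment": the same for the moment, N m; "width": finger opening in mm; "grasp_force": force on a finger pad.
Only numpy, scipy, OpenCV 4.12 (cv2) and the standard library are available. Lean on these libraries where they do the work, as an engineer would, in place of code of your own. Each camera call takes 0.05 s, during which the arm holds its last target. There are 200 camera calls.

## Working session

There is one attempt and no reset: what is moved stays moved. The work goes in short steps, Python scripts to look and compute and a tool call to move; the robot and the scene stay as the last step left them, time stands still between calls to the robot, and variables do not carry over. Pictures are saved under pics/ and viewed, at most 10 in all, crops included, and the job is handed in when it is done.

Besides the shell and the picture viewer there is one more tool, called as name(argument=value, ...), one argument or row to a line, values as JSON. arm_command: Moves the arm, as the interface text tells. Its arguments: {"type":"object","properties":{"plan":{"type":"array"},"grip":{"type":"number"}},"required":["plan"]}

```bash
mkdir -p pics; cat > h.py <<'E'
from bench import *
import numpy as np, cv2
from scipy.spatial.transform import Rotation as Ro
def rot(q): return Ro.from_quat([q[1],q[2],q[3],q[0]]).as_matrix()
def world(cam,dep,mask,st=None):
    c=calibration(cam); v,u=np.nonzero(mask&(dep>0)); z=dep[v,u]
    P=np.linalg.inv(c["mtx"])@np.vstack([u*z,v*z,z])
    if cam!="wrist": return (c["R"].T@(P-np.array(c["t"]).reshape(3,1))).T
    T=np.array(c["tool_from_camera"]); P=T[:3,:3]@P+T[:3,3:4]
    return (rot(st["tool_rot"])@P).T+np.array(st["eef_pos"])
E
python3 - <<'E'
from h import *
s=sense(); print(s["clock"],s["eef_pos"],s["tool_rot"],s["width"]); print(rot(s["tool_rot"]).round(3))
ims=[]
for c in("scene","top"):
    p,d=snapshot(c); ims.append(p)
    for t in("caddy","handle","board","stud","grease_tin","bush_bronze","tape_measure"):
        r=search_frame(c,t); print(c,t,[(np.round(x["centre"]),round(x["score"],2)) for x in r[:2]])
    r=cut_out(c,"caddy")
    if r:
        W=world(c,d,r[0]["pixels"]); print(W.min(0),W.max(0)); np.save(c+"_caddy.npy",W)
    r=cut_out(c,"board")
    if r:
        W=world(c,d,r[0]["pixels"]); print(W.min(0),W.max(0)); np.save(c+"_board.npy",W)
for n,i in zip(("s1","t1"),ims): cv2.imwrite(f"pics/{n}.png",i[:,:,::-1])
print(sense()["clock"])
E
```

```text
0.0 [ 196.37685277 -539.7302306   230.33725079] [-1.03552911e-03  9.84831130e-01  1.73512450e-01 -5.68977689e-05] 85.1072692261797
[[ 0.94   0.342 -0.   ]
 [ 0.342 -0.94   0.002]
 [ 0.    -0.002 -1.   ]]
scene caddy [(array([496., 305.,  28.]), 0.69)]
scene handle [(array([493., 301.,  26.]), 0.86)]
scene board [(array([628.,  65.,  90.]), 0.77), (array([417., -10.,  37.]), 0.73)]
scene stud [(array([612.,  35., 134.]), 0.58)]
scene grease_tin [(array([402.,  94.,  57.]), 0.82)]
scene bush_bronze [(array([420., -10.,  39.]), 0.83)]
scene tape_measure [(array([ 544., -288.,   58.]), 0.49)]
[434.76822872  70.10986487  -6.20741028] [609.11829255 358.17815288 162.83155277]
[ 609.93940354 -317.36836219   -6.15501099] [797.62078524 135.57845763 155.77040074]
top caddy [(array([483., 292.,   5.]), 0.71)]
top handle [(array([484., 288.,   4.]), 0.92)]
top board [(array([628.,  36., 115.]), 0.67)]
top stud []
top grease_tin [(array([410.,  77.,  67.]), 0.58)]
top bush_bronze []
top tape_measure [(array([412.,  74.,  65.]), 0.47), (array([425., -14.,  44.]), 0.28)]
[439.17550855 224.34077764  -5.92561159] [538.93856165 387.28562278 167.12429463]
[611.76823338 -62.9515061   -4.82826111] [713.47193571 129.21918875 164.4453794 ]
1.0
```

```bash
python3 - <<'E'
from h import *
a=cv2.imread("pics/s1.png");b=cv2.imread("pics/t1.png")
cv2.imwrite("pics/both.png",cv2.resize(np.vstack([a,b]),(450*640//480*480//480,600*1)) if 0 else np.hstack([cv2.resize(a,(400,300)),cv2.resize(b,(400,300))]))
for c in("scene","top"):
    W=np.load(c+"_caddy.npy"); H=W[(W[:,2]>138)]
    H=H[np.linalg.norm(H[:,:2]-np.median(H[:,:2],0),axis=1)<90]
    r=cv2.minAreaRect(H[:,:2].astype(np.float32)); m=H[:,:2].mean(0); u,s,vt=np.linalg.svd(H[:,:2]-m,full_matrices=False)
    print(c,len(H),m,r,vt[0],H[:,2].max(),np.percentile(H[:,2],90))
    B=np.load(c+"_board.npy")
    B=B[(B[:,2]>20)&(B[:,0]<680)&(B[:,1]>-80)]
    F=B[(B[:,2]<152)];  
    T=B[B[:,2]>148]
    for n,X in(("front",F),("top",T)):
        m=np.median(X,0); u,s,vt=np.linalg.svd(X[:,:2]-X[:,:2].mean(0),full_matrices=False); print(n,len(X),m,vt[0],np.percentile(X,[1,99],axis=0),cv2.minAreaRect(X[:,:2].astype(np.float32)))
E
```

```text
scene 855 [488.30882053 303.8374871 ] ((492.0038146972656, 296.4042053222656), (14.28902816772461, 103.54206848144531), 13.074419975280762) [ 0.21850845 -0.97583506] 162.83155277483607 160.88296710178756
front 3899 [628.95908405  59.42978991  91.05139095] [0.08209056 0.99662487] [[614.36099936 -53.10245356  21.73219104]
 [647.73534608 133.66818322 151.5583595 ]] ((637.231201171875, 37.60932159423828), (192.43728637695312, 54.54567337036133), 78.09239196777344)
top 576 [633.59763369  52.87883925 152.72354065] [0.0588363  0.99826764] [[623.24040699 -52.79013665 148.14303764]
 [647.15383198 132.98423144 155.18092256]] ((635.0215454101562, 39.74143600463867), (190.8240509033203, 18.430814743041992), 87.29586791992188)
top 384 [492.94388984 291.54567765] ((493.9516906738281, 293.15380859375), (14.870429039001465, 104.72608184814453), 13.166339874267578) [ 0.23410689 -0.97221086] 167.12429463038106 163.84469696504996
front 1090 [627.24033189  35.31694054 102.29896143] [0.05541741 0.99846327] [[613.2835423  -56.36622336  21.95149155]
 [648.0430279  127.19325158 151.75055178]] ((644.9771728515625, 35.11223220825195), (188.1078338623047, 66.3797607421875), 89.72422790527344)
top 656 [635.38134225  32.85012229 154.61268398] [-0.05934685 -0.99823742] [[623.26735654 -54.82396747 148.71291314]
 [647.26357846 126.31913275 160.3885843 ]] ((634.327392578125, 35.96116256713867), (186.59835815429688, 21.403663635253906), 87.03623962402344)
```

View pics/s1.png

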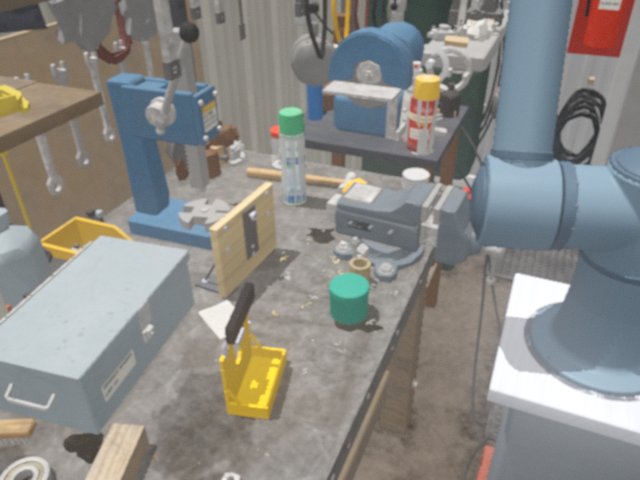

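View pics/t1.png

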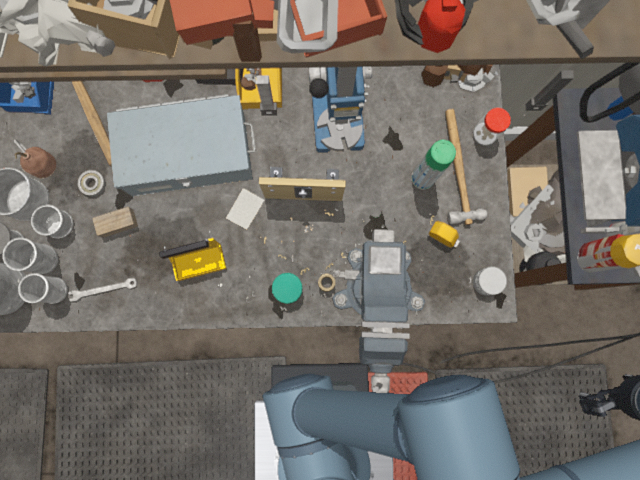

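The scene view shows the yellow tray near (255,370) with its handle at (240,310). The board is at (245,235), the tin at (348,298) and the bush at (360,268). In the top view the handle is at (187,249) and the board at (302,190), with the strip near (303,192). Both views are clear, so I'm moving now.

arm_command(
  plan=[
    [0, 0, -0.003, 0, 0, -0.1208],
    [0, 0, -0.003, 0, 0, -0.1208],
    [0, 0, -0.003, 0, 0, -0.1208],
    [0, 0, -0.003, 0, 0, -0.1208],
    [0, 0, -0.003, 0, 0, -0.1208],
    [0, 0, -0.003, 0, 0, -0.1208],
    [0, 0, -0.003, 0, 0, -0.1208],
    [0, 0, -0.003, 0, 0, -0.1208],
    [0, 0, -0.003, 0, 0, -0.1208],
    [0, 0, -0.003, 0, 0, -0.1208],
    [0, 0, -0.003, 0, 0, -0.1208],
    [0, 0, -0.003, 0, 0, -0.1208],
  ],
)

```text
clock: 2.0
eef_pos: [196.5, -540.4, 267.5]
tool_rot: [0.0, 0.62, 0.785, -0.0]
ft_force: [-0.0, -0.4, -0.6]
width: 85.8
grasp_force: 0.0
```

arm_command(
  plan=[
    [0.0313, 0.0272, 0, 0, 0, 0],
    [0.0313, 0.0272, 0, 0, 0, 0],
    [0.0313, 0.0272, 0, 0, 0, 0],
    [0.0313, 0.0272, 0, 0, 0, 0],
    [0.0313, 0.0272, 0, 0, 0, 0],
    [0.0313, 0.0272, 0, 0, 0, 0],
    [0.0313, 0.0272, 0, 0, 0, 0],
    [0.0313, 0.0272, 0, 0, 0, 0],
    [0.0313, 0.0272, 0, 0, 0, 0],
    [0.0313, 0.0272, 0, 0, 0, 0],
    [0.0313, 0.0272, 0, 0, 0, 0],
    [0.0313, 0.0272, 0, 0, 0, 0],
  ],
)

```text
clock: 3.0
eef_pos: [430.3, -98.9, 267.6]
tool_rot: [0.001, 0.622, 0.783, 0.0]
ft_force: [1.6, -0.8, -0.1]
width: 85.4
grasp_force: 0.0
```

arm_command(
  plan=[
    [0.037, 0.015, 0, 0, 0, 0],
    [0.037, 0.015, 0, 0, 0, 0],
    [0.037, 0.015, 0, 0, 0, 0],
    [0.037, 0.015, 0, 0, 0, 0],
    [0.037, 0.015, 0, 0, 0, 0],
    [0.037, 0.015, 0, 0, 0, 0],
    [0.037, 0.015, 0, 0, 0, 0],
    [0.037, 0.015, 0, 0, 0, 0],
    [0.037, 0.015, 0, 0, 0, 0],
    [0.037, 0.015, 0, 0, 0, 0],
    [0, 0, 0, 0, 0, 0],
  ],
)

```text
clock: 3.92
eef_pos: [492.5, 299.7, 266.1]
tool_rot: [-0.001, 0.62, 0.785, 0.001]
ft_force: [-0.3, 0.1, 0.1]
width: 85.5
grasp_force: 0.0
```

```bash
python3 - <<'E'
from h import *
s=sense(); print(s["clock"],s["eef_pos"],s["joint_positions"]); print(rot(s["tool_rot"]).round(3))
print(np.round(calibration("wrist")["tool_from_camera"],2))
p,d=snapshot("wrist"); cv2.imwrite("pics/w1.png",p[:,:,::-1])
r=cut_out("wrist","caddy")
print([x["score"] for x in r])
for x in r[:1]:
    W=world("wrist",d,x["pixels"],s); H=W[(W[:,2]>145)&(W[:,2]<185)]
    print(W.min(0),W.max(0),len(H))
    if len(H)>20: print(H.mean(0),cv2.minAreaRect(H[:,:2].astype(np.float32)),np.percentile(H[:,2],[10,50,90]))
print([(x["centre"],x["score"]) for x in search_frame("wrist","handle")])
E
```

```text
3.9167 [492.54283433 299.71411397 266.09221801] [0.43513579 0.37480066 0.16658363 1.3616024  0.00277204 1.77178007]
[[-0.232  0.973 -0.   ]
 [ 0.973  0.232  0.003]
 [ 0.003  0.    -1.   ]]
[[  -0.     -0.95   -0.3    76.27]
 [   1.     -0.      0.     -1.07]
 [  -0.     -0.3     0.95 -141.7 ]
 [   0.      0.      0.      1.  ]]
[0.77]
[436.65081563 188.88520778  -2.62053671] [535.53621375 355.30029361 163.01877588] 3242
[492.56087334 298.71676798 160.53525793] ((493.5047607421875, 294.3870544433594), (13.99571418762207, 102.59786987304688), 13.255504608154297) [159.39787069 160.74796341 161.70746998]
[([485.8, 299.0, 25.9], 0.62)]
```

arm_command(
  plan=[
    [-0.0335, -0.0017, 0.004, 0, 0, 0],
    [-0.0335, -0.0017, 0.004, 0, 0, 0],
    [-0.0335, -0.0017, 0.004, 0, 0, 0],
    [-0.0335, -0.0017, 0.004, 0, 0, 0],
    [-0.0335, -0.0017, 0.004, 0, 0, 0],
    [-0.0335, -0.0017, 0.004, 0, 0, 0],
    [-0.0335, -0.0017, 0.004, 0, 0, 0],
    [-0.0335, -0.0017, 0.004, 0, 0, 0],
    [0, 0, 0.01, -0.11, 0, 0],
    [0, 0, 0.01, -0.11, 0, 0],
    [0, 0, 0.01, -0.11, 0, 0],
  ],
)

```text
clock: 4.98
eef_pos: [543.3, 27.4, 205.9]
tool_rot: [0.105, 0.615, 0.771, 0.13]
ft_force: [0.5, 0.8, 0.1]
width: 85.8
grasp_force: 0.0
```

arm_command(
  plan=[
    [0, 0, 0, -0.11, 0, 0],
    [0, 0, 0, -0.11, 0, 0],
    [0, 0, 0, -0.11, 0, 0],
    [0, 0, 0, -0.11, 0, 0],
    [0, 0, 0, 0, 0, 0],
    [0, 0, 0, 0, 0, 0],
  ],
)

```text
clock: 5.48
eef_pos: [536.8, 29.7, 200.2]
tool_rot: [0.23, 0.58, 0.726, 0.291]
ft_force: [-0.1, 0.4, 0.4]
width: 85.4
grasp_force: 0.0
```

```bash
python3 - <<'E'
from h import *
s=sense(); print(s["clock"],s["eef_pos"],s["joint_positions"]); print(rot(s["tool_rot"]).round(3))
p,d=snapshot("wrist"); cv2.imwrite("pics/w2.png",p[:,:,::-1]); np.savez("w2.npz",p=p,d=d)
import pickle; pickle.dump(s,open("w2.pkl","wb"))
for t in("stud","board"):
    print(t,[(x["centre"],x["score"]) for x in search_frame("wrist",t)])
    r=cut_out("wrist",t)
    for x in r[:1]:
        v,u=np.nonzero(x["pixels"]); print(u.min(),u.max(),v.min(),v.max(),x["score"]); np.save("m_"+t,x["pixels"])
E
```

```text
5.4833 [536.79758365  29.67485978 200.16243769] [-0.25063925 -0.18194934 -0.96254707  0.09004829  0.32288383  1.21640289]
[[-0.222  0.708  0.671]
 [ 0.975  0.159  0.156]
 [ 0.004  0.688 -0.725]]
stud [([614.1, 35.7, 137.0], 0.72)]
330 354 238 264 0.59
board [([631.7, 46.7, 102.2], 0.86)]
228 423 106 395 0.68
```

View pics/w2.png

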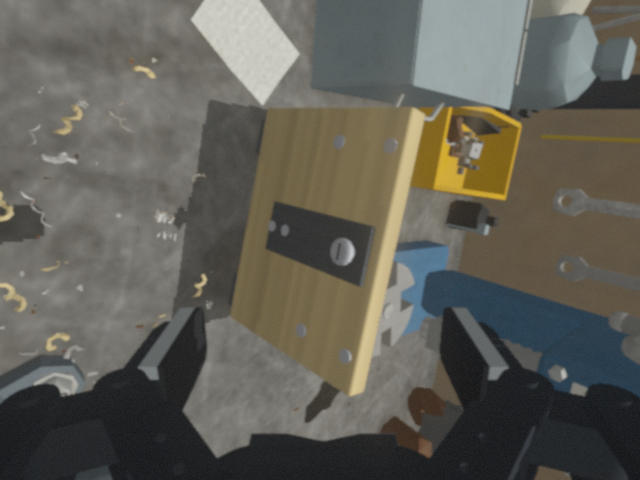

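The wrist view shows the board with its dark strip, and the stud head centred at about (342,251). Next I'll get its position relative to the board plane.

```bash
python3 - <<'E'
from h import *
import pickle
s=pickle.load(open("w2.pkl","rb")); z=np.load("w2.npz"); d=z["d"]; m=np.load("m_board.npy"); ms=np.load("m_stud.npy")
p=z["p"].astype(int)
m2=cv2.erode(m.astype(np.uint8),np.ones((7,7)))>0
W=world("wrist",d,m2,s)
c=(W[:,2]<148)&(W[:,2]>25)
F=W[c]
for i in range(8):
    mu=F.mean(0); n=np.linalg.svd(F-mu,full_matrices=False)[2][2]; n*=np.sign(n[0])
    r=(W-mu)@n; F=W[(abs(r)<max(1.5,8-2*i))]
print("plane",mu,n,len(F),len(W))
n=np.array([n[0],n[1],0]);n/=np.linalg.norm(n); 
x0=np.median(F@n); print("yaw",np.degrees(np.arctan2(n[1],n[0])),"front",x0)
t=np.array([-n[1],n[0],0])
# board edges
E=world("wrist",d,m,s); E=E[(abs(E@n-x0)<6)]
print("t-range",np.percentile(E@t,[.3,99.7]),"z",np.percentile(E[:,2],[.3,99.7]))
# stud
S=world("wrist",d,ms,s); print("depth pts front-dist",np.percentile(x0-S@n,[5,50,95]))
v,u=np.nonzero(ms); cam=calibration("wrist");T=np.array(cam["tool_from_camera"]);R=rot(s["tool_rot"])
ctr=cv2.minEnclosingCircle(np.column_stack([u,v]).astype(np.float32)); print(ctr, u.mean(),v.mean())
for uv in((u.mean(),v.mean()),ctr[0]):
    ray=R@T[:3,:3]@np.linalg.inv(cam["mtx"])@np.array([*uv,1]); o=R@T[:3,3]+s["eef_pos"]
    k=(x0-15.5-o@n)/(ray@n); P=o+k*ray; print("head",P,"t",P@t)
E
```

```text
plane [628.81055257  41.28809779  92.69405609] [ 9.98364492e-01 -5.71676071e-02 -4.53793912e-04] 27492 36080
yaw -3.2772496875905586 front 625.4176842848171
t-range [-21.06484064 166.20963351] z [  0.93721363 154.56920883]
depth pts front-dist [12.72158569 16.01217503 17.14992322]
((341.0, 251.13461303710938), 13.472969055175781) 341.3137254901961 251.2
head [612.97984445  36.02896104 135.4282241 ] t 71.01263360572888
head [612.97844883  36.00458814 135.15806533] t 70.98822078063338
```

arm_command(
  plan=[
    [0, 0, 0, 0.11, 0, 0],
    [0, 0, 0, 0.11, 0, 0],
    [0, 0, 0, 0.11, 0, 0],
    [0, 0, 0, 0.11, 0, 0],
    [0, 0, 0, 0.11, 0, 0],
    [0, 0, 0, 0.11, 0, 0],
    [0, 0, 0, 0.11, 0, 0],
    [0, 0, 0, 0, 0, 0],
    [0, 0, 0, 0, 0, 0],
  ],
)

```text
clock: 6.48
eef_pos: [546.6, 30.5, 205.2]
tool_rot: [0.001, 0.622, 0.783, 0.001]
ft_force: [-0.3, -0.0, -0.2]
width: 85.5
grasp_force: 0.0
```

arm_command(
  plan=[
    [0.0335, 0.0024, -0.0038, 0, 0, 0],
    [0.0335, 0.0024, -0.0038, 0, 0, 0],
    [0.0335, 0.0024, -0.0038, 0, 0, 0],
    [0.0335, 0.0024, -0.0038, 0, 0, 0],
    [0.0335, 0.0024, -0.0038, 0, 0, 0],
    [0.0335, 0.0024, -0.0038, 0, 0, 0],
    [0.0335, 0.0024, -0.0038, 0, 0, 0],
    [0.0335, 0.0024, -0.0038, 0, 0, 0],
    [0, 0, 0, 0, 0, 0],
    [0, 0, 0, 0, 0, 0],
  ],
)

```text
clock: 7.32
eef_pos: [500.8, 296.9, 238.0]
tool_rot: [0.001, 0.621, 0.784, 0.003]
ft_force: [-0.2, -0.6, 0.1]
width: 85.5
grasp_force: 0.0
```

```bash
python3 - <<'E'
from h import *
s=sense(); R=rot(s["tool_rot"]);print(s["clock"],s["eef_pos"]); print(R.round(3))
p,d=snapshot("wrist"); 
r=cut_out("wrist","caddy")
for x in r[:1]:
    W=world("wrist",d,x["pixels"],s); H=W[(W[:,2]>145)&(W[:,2]<185)]
    q=cv2.minAreaRect(H[:,:2].astype(np.float32)); print(q,len(H),np.median(H[:,2]))
    print(R.T@(np.array([*q[0],130])-s["eef_pos"]))
E
```

```text
7.3167 [500.75280528 296.92986598 238.00829436]
[[-0.229  0.973  0.005]
 [ 0.973  0.229  0.002]
 [ 0.001  0.006 -1.   ]]
((493.72607421875, 293.80059814453125), (14.005875587463379, 103.57620239257812), 13.400056838989258) 4133 160.7605460390427
[ -1.55194426  -8.15677214 107.96303745]
```

arm_command(
  plan=[
    [-0.0014, -0.008, 0, 0, 0, 0],
    [0, 0, 0.0108, 0, 0, 0],
    [0, 0, 0.0108, 0, 0, 0],
    [0, 0, 0.0108, 0, 0, 0],
    [0, 0, 0.0108, 0, 0, 0],
    [0, 0, 0.0108, 0, 0, 0],
    [0, 0, 0.0108, 0, 0, 0],
    [0, 0, 0.0108, 0, 0, 0],
    [0, 0, 0.0108, 0, 0, 0],
    [0, 0, 0.0108, 0, 0, 0],
    [0, 0, 0.0108, 0, 0, 0],
    [0, 0, 0, 0, 0, 0],
  ],
)

```text
clock: 8.42
eef_pos: [491.9, 290.0, 126.0]
tool_rot: [-0.001, 0.623, 0.782, -0.002]
ft_force: [0.5, 0.4, 0.6]
width: 85.3
grasp_force: 0.0
```

arm_command(
  plan=[
    [0, 0, 0, 0, 0, 0],
    [0, 0, 0, 0, 0, 0],
    [0, 0, 0, 0, 0, 0],
    [0, 0, 0, 0, 0, 0],
    [0, 0, 0, 0, 0, 0],
    [0, 0, 0, 0, 0, 0],
    [0, 0, 0, 0, 0, 0],
    [0, 0, 0, 0, 0, 0],
    [0, 0, 0, 0, 0, 0],
    [0, 0, 0, 0, 0, 0],
  ],
  grip=1,
)

```text
clock: 9.25
eef_pos: [494.2, 292.5, 128.4]
tool_rot: [0.0, 0.622, 0.783, 0.0]
ft_force: [1.1, -0.4, 2.4]
width: 13.1
grasp_force: 60.6
```

arm_command(
  plan=[
    [0, 0, -0.012, 0, 0, 0],
    [0, 0, -0.013, 0, 0, 0],
    [0, 0, -0.013, 0, 0, 0],
    [0, 0, -0.013, 0, 0, 0],
    [0, 0, -0.013, 0, 0, 0],
    [0, 0, -0.012, 0, 0, 0],
    [0, 0, 0, 0, 0, 0.0728],
    [0, 0, 0, 0, 0, 0.0728],
    [0, 0, 0, 0, 0, 0.0728],
    [0, 0, 0, 0, 0, 0.0728],
    [0, 0, 0, 0, 0, 0],
    [0, 0, 0, 0, 0, 0],
  ],
)

```text
clock: 10.25
eef_pos: [492.7, 292.0, 202.9]
tool_rot: [-0.0, 0.729, 0.685, -0.001]
ft_force: [-0.7, 0.5, -2.0]
width: 13.2
grasp_force: 60.0
```

arm_command(
  plan=[
    [-0.0208, 0.0077, 0, 0, 0, 0],
    [-0.0208, 0.0077, 0, 0, 0, 0],
    [-0.0208, 0.0077, 0, 0, 0, 0],
    [-0.0208, 0.0077, 0, 0, 0, 0],
    [-0.0208, 0.0077, 0, 0, 0, 0],
    [-0.0208, 0.0077, 0, 0, 0, 0],
    [-0.0208, 0.0077, 0, 0, 0, 0],
    [-0.0208, 0.0077, 0, 0, 0, 0],
    [-0.0208, 0.0077, 0, 0, 0, 0],
    [-0.0208, 0.0077, 0, 0, 0, 0],
    [-0.0208, 0.0077, 0, 0, 0, 0],
    [-0.0208, 0.0077, 0, 0, 0, 0],
  ],
)

```text
clock: 11.25
eef_pos: [569.6, 36.3, 203.5]
tool_rot: [-0.001, 0.729, 0.685, -0.0]
ft_force: [-0.0, -0.2, -3.3]
width: 13.1
grasp_force: 59.9
```

arm_command(
  plan=[
    [0, 0, 0, 0, 0, 0],
    [0, 0, 0, 0, 0, 0],
    [0, 0, 0, 0, 0, 0],
    [0, 0, 0, 0, 0, 0],
  ],
)

```text
clock: 11.58
eef_pos: [569.4, 38.2, 203.7]
tool_rot: [-0.0, 0.729, 0.685, -0.0]
ft_force: [0.4, -0.6, -2.6]
width: 13.0
grasp_force: 59.9
```

```bash
cat > look.py <<'E'
from h import *
import sys
s=sense(); R=rot(s["tool_rot"]);print(s["clock"],s["eef_pos"],s["ft_force"],s["width"]); print(R.round(3))
n=np.array([.9984,-.0572,0]);t=np.array([.0572,.9984,0])
print("tcp n,t",s["eef_pos"]@n,s["eef_pos"]@t, "yaw",np.degrees(np.arctan2(R[1,1],R[0,1])))
o=[]
for c in("wrist","top","scene"):
    p,d=snapshot(c); o.append(p)
    r=cut_out(c,"caddy")
    for x in r[:1]:
        W=world(c,d,x["pixels"],s); W=W[(W[:,2]>s["eef_pos"][2]+20)&(np.linalg.norm(W-s["eef_pos"],axis=1)<90)]
        if len(W)>20:
            q=cv2.minAreaRect(W[:,:2].astype(np.float32)); print(c,x["score"],len(W),q,"t-range",np.percentile(W@t,[.5,99.5]),"n",np.percentile(W@n,[2,98]),"z",np.median(W[:,2]))
k=sys.argv[1]
cv2.imwrite(f"pics/{k}w.png",o[0][:,:,::-1])
cv2.imwrite(f"pics/{k}s.png",cv2.resize(o[2][130:330,150:400,::-1],None,fx=3,fy=3,interpolation=cv2.INTER_CUBIC))
E
python3 look.py a
```

```text
11.5833 [569.39236526  38.15004103 203.69430293] [ 0.35191373 -0.6409503  -2.56084632] 13.014027061544914
[[ 0.062  0.998 -0.001]
 [ 0.998 -0.062  0.   ]
 [ 0.    -0.001 -1.   ]]
tcp n,t 566.2991551306467 70.65824425295213 yaw -3.5552975305716683
wrist 0.7 11078 ((569.033203125, 48.982505798339844), (84.61266326904297, 14.101174354553223), 86.53085327148438) t-range [ 40.91524818 123.42055603] n [558.75821856 571.91488653] z 236.22827134281476
scene 0.79 221 ((568.1355590820312, 64.86000061035156), (59.14927291870117, 14.43031120300293), 87.04253387451172) t-range [ 70.12486692 126.03242214] n [556.80501425 569.62131404] z 234.04717019113647
```

View pics/as.png

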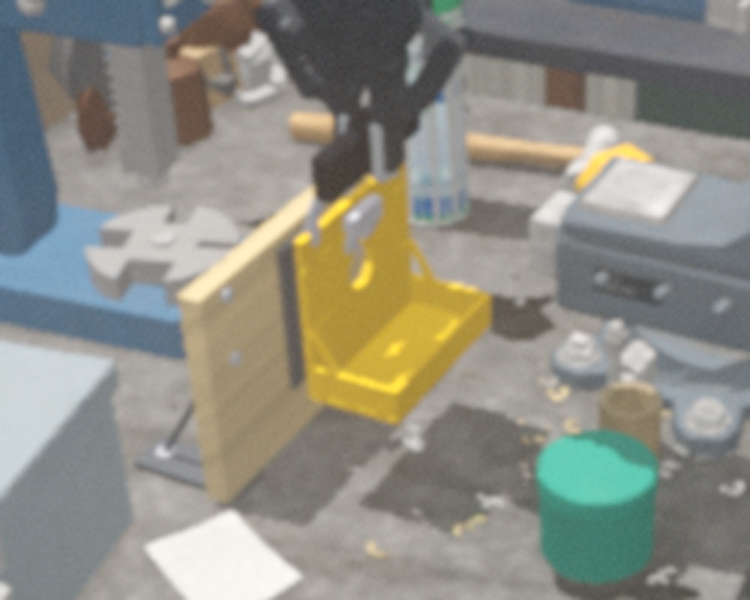

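View pics/aw.png

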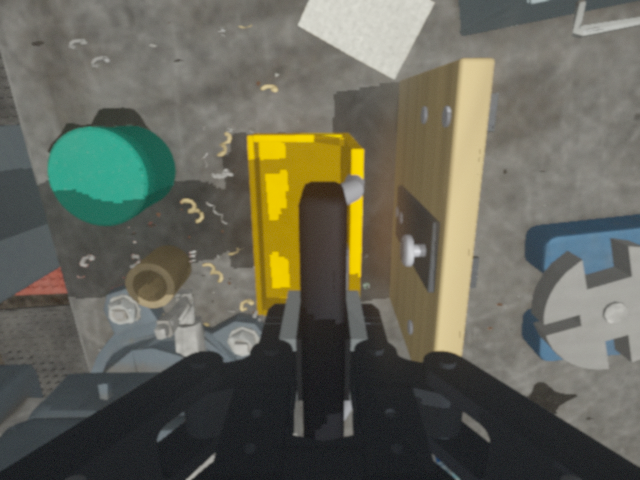

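The scene crop shows the tray upright in the grip and facing the board strip. The wrist view shows the stud head at about (407,251), the handle's far end at (323,184), and a clear gap to the board. I'll measure the stud against the handle in this same view.

```bash
cat > rel.py <<'E'
from h import *
s=sense(); p,d=snapshot("wrist")
R=rot(s["tool_rot"]); n=np.array([.9983,-.0573,0]);t=np.array([.0573,.9983,0])
r=cut_out("wrist","stud")
print(s["clock"],s["eef_pos"],[x["score"] for x in r])
for x in r[:2]:
    v,u=np.nonzero(x["pixels"]); print("px",u.min(),u.max(),v.min(),v.max(),u.mean(),v.mean())
    W=world("wrist",d,x["pixels"],s); a=W@n; print("n",np.percentile(a,[2,50,98]),"t",np.percentile(W@t,[2,50,98]),"z",np.percentile(W[:,2],[2,50,98]))
    f=a<np.percentile(a,2)+6; print("head t",np.percentile(W[f]@t,[2,50,98]),"z",np.percentile(W[f][:,2],[2,50,98]))
g=p.astype(int)
M=np.zeros(d.shape,bool); M[100:300,280:370]=True
M&=(g.max(2)<70)&(d>0)
W=world("wrist",d,M,s); H=W[(W[:,2]>s["eef_pos"][2]+25)]
top=H[:,2]>np.median(H[:,2])-3
print("handle end t",np.percentile(H[top]@t,[97,99,99.8]),"n",np.percentile(H[top]@n,[2,98]),"z",np.median(H[top][:,2]))
r=cut_out("wrist","board")
if r:
    m=cv2.erode(r[0]["pixels"].astype(np.uint8),np.ones((5,5)))>0
    W=world("wrist",d,m,s); T=W[W[:,2]>148]; print("board top n",np.percentile(T@n,[2,98]),"z",np.median(T[:,2]))
E
python3 rel.py
```

```text
11.8833 [569.81927152  37.81805652 204.04284786] [0.88]
px 398 423 234 265 408.3320683111954 249.2504743833017
n [608.63286644 611.59506183 625.18687356] t [37.47661511 72.43695153 79.31131612] z [ 47.30186937 137.44435181 142.43816615]
head t [64.2797806  73.0207284  79.43530545] z [129.21401669 139.22164151 142.48782231]
handle end t [122.62262288 122.96167657 123.22561497] n [559.64748396 572.24183551] z 236.4926397532006
board top n [625.14150786 639.50449011] z 153.928300430535
```

arm_command(
  plan=[
    [0, 0, 0.002, 0, 0, 0],
    [0, 0.004, 0, 0, 0, 0],
    [0, 0.004, 0, 0, 0, 0],
    [0, 0.004, 0, 0, 0, 0],
    [0, 0.004, 0, 0, 0, 0],
    [0, 0.004, 0, 0, 0, 0],
    [0, 0.003, 0, 0, 0, 0],
    [0, 0, 0, 0, 0, 0],
    [0, 0, 0, 0, 0, 0],
  ],
)

```text
clock: 12.78
eef_pos: [593.1, 35.8, 201.8]
tool_rot: [-0.0, 0.729, 0.684, -0.0]
ft_force: [0.2, -0.5, -2.9]
width: 13.2
grasp_force: 59.9
```

```bash
python3 rel.py; python3 -c "
from h import *
for i in range(2):
  p,d=snapshot('wrist')
  s=sense();print(s['eef_pos'],s['ft_force'])
cv2.imwrite('pics/bw.png',cv2.resize(p[120:330,260:480,::-1],None,fx=2.5,fy=2.5))"
```

```text
12.7833 [593.05928814  35.80155744 201.84511009] [0.74]
px 361 382 235 265 368.77777777777777 249.91919191919192
n [609.51049154 612.64604636 620.82511376] t [64.84468936 72.52595129 79.17900945] z [133.64423462 138.79708975 142.55452236]
head t [64.6016647  72.98139879 79.33536338] z [134.28632906 140.25842025 142.65203057]
handle end t [121.85697211 122.27860032 122.55283477] n [583.01253887 595.57780921] z 234.32291628065153
board top n [625.26456512 639.7612006 ] z 153.90481461023316
[592.6766276   35.88365262 202.02551813] [-0.04578831  0.32164496 -3.23615697]
[592.69130069  35.90824384 202.02773664] [ 0.41700381 -0.03063212 -2.43851073]
```

View pics/bw.png

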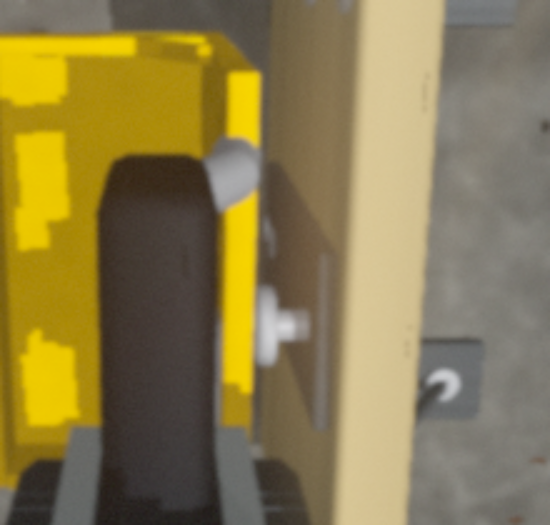

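The crop shows the stud head just behind the back plate, at about (265,325) in the crop, with the tray roughly centred on it. I'll shift 1 mm sideways and ease in.

arm_command(
  plan=[
    [0.001, 0, 0, 0, 0, 0],
    [0, 0.0015, 0, 0, 0, 0],
    [0, 0.0015, 0, 0, 0, 0],
    [0, 0.0015, 0, 0, 0, 0],
    [0, 0.0015, 0, 0, 0, 0],
    [0, 0, 0, 0, 0, 0],
  ],
)

```text
clock: 13.53
eef_pos: [599.3, 36.4, 201.9]
tool_rot: [0.0, 0.729, 0.684, 0.0]
ft_force: [0.8, -0.2, -3.0]
width: 13.3
grasp_force: 60.0
```

arm_command(
  plan=[
    [0, 0.001, 0, 0, 0, 0],
    [0, 0.001, 0, 0, 0, 0],
    [0, 0.001, 0, 0, 0, 0],
    [0, 0, 0, 0, 0, 0],
  ],
)

```text
clock: 13.87
eef_pos: [602.1, 36.3, 202.0]
tool_rot: [0.0, 0.729, 0.684, 0.0]
ft_force: [-0.4, 0.2, -3.7]
width: 13.1
grasp_force: 59.9
```

arm_command(
  plan=[
    [0, 0.001, 0, 0, 0, 0],
    [0, 0.001, 0, 0, 0, 0],
    [0, 0.001, 0, 0, 0, 0],
    [0, 0, 0, 0, 0, 0],
  ],
)

```text
clock: 14.2
eef_pos: [605.2, 36.1, 202.0]
tool_rot: [0.0, 0.729, 0.684, 0.0]
ft_force: [0.2, -0.3, -3.4]
width: 13.1
grasp_force: 59.9
```

```bash
python3 rel.py; python3 -c "
from h import *
p,d=snapshot('wrist')
s=sense();print(s['eef_pos'],s['ft_force'])
cv2.imwrite('pics/cw.png',cv2.resize(p[120:330,260:480,::-1],None,fx=2.5,fy=2.5))"
```

```text
14.2 [605.16030013  36.05885836 201.97820097] [0.52]
px 248 363 133 439 309.1791710060404 252.3939179337638
n [557.45587705 598.03039595 615.65300194] t [ 21.96431891  94.47375183 130.80660513] z [ 75.67091841 183.48556081 235.58986371]
head t [ 15.36336048  74.90952722 129.80516283] z [75.55942785 88.44047165 97.62081918]
handle end t [122.8824912  123.27694578 123.56113902] n [595.04984424 607.62045696] z 234.45344122035672
board top n [625.29873285 640.00719884] z 153.96727940861103
[604.89353107  36.10437787 201.98978596] [ 0.15485214 -0.14368856 -2.42559859]
```

View pics/cw.png

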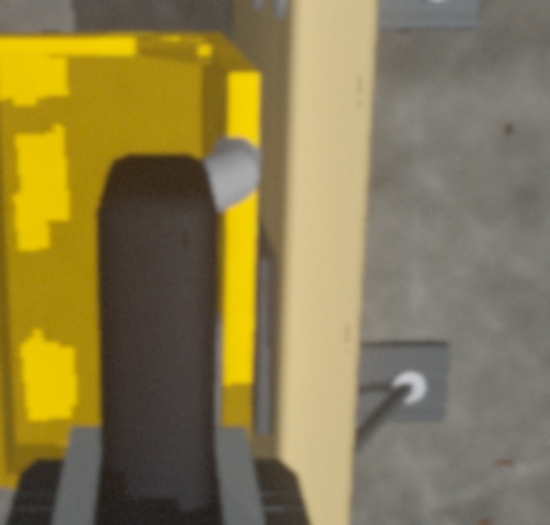

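The crop shows the plate's back close to the strip, with the head inside the hole and no contact force. I'll close the last 3–4 mm gently.

arm_command(
  plan=[
    [0, 0.001, 0, 0, 0, 0],
    [0, 0.001, 0, 0, 0, 0],
    [0, 0, 0, 0, 0, 0],
    [0, 0, 0, 0, 0, 0],
  ],
)

```text
clock: 14.73
eef_pos: [607.0, 35.9, 202.0]
tool_rot: [0.0, 0.729, 0.684, -0.0]
ft_force: [-0.6, -0.7, -2.8]
width: 13.0
grasp_force: 59.9
```

arm_command(
  plan=[
    [0, 0.0007, 0, 0, 0, 0],
    [0, 0, 0, 0, 0, 0],
    [0, 0, 0, 0, 0, 0],
  ],
)

```text
clock: 14.98
eef_pos: [607.7, 35.9, 202.0]
tool_rot: [0.0, 0.729, 0.684, -0.0]
ft_force: [0.1, 0.0, -3.4]
width: 13.1
grasp_force: 59.9
```

arm_command(
  plan=[
    [0, 0.0007, 0, 0, 0, 0],
    [0, 0, 0, 0, 0, 0],
    [0, 0, 0, 0, 0, 0],
  ],
)

```text
clock: 15.23
eef_pos: [608.4, 35.9, 202.0]
tool_rot: [0.0, 0.729, 0.684, 0.0]
ft_force: [-0.7, 0.5, -3.1]
width: 13.2
grasp_force: 59.9
```

arm_command(
  plan=[
    [0, 0, 0.0015, 0, 0, 0],
    [0, 0, 0.0015, 0, 0, 0],
    [0, 0, 0.0015, 0, 0, 0],
    [0, 0, 0.0015, 0, 0, 0],
    [0, 0, 0.0015, 0, 0, 0],
    [0, 0, 0.0015, 0, 0, 0],
    [0, 0, 0, 0, 0, 0],
  ],
)

```text
clock: 15.82
eef_pos: [608.1, 35.9, 192.5]
tool_rot: [-0.0, 0.729, 0.684, -0.0]
ft_force: [0.6, -0.1, -2.6]
width: 13.3
grasp_force: 59.9
```

arm_command(
  plan=[
    [0, 0, 0.001, 0, 0, 0],
    [0, 0, 0.001, 0, 0, 0],
    [0, 0, 0.001, 0, 0, 0],
    [0, 0, 0.001, 0, 0, 0],
    [0, 0, 0, 0, 0, 0],
  ],
)

```text
clock: 16.23
eef_pos: [608.2, 35.9, 188.7]
tool_rot: [-0.0, 0.729, 0.684, -0.0]
ft_force: [-0.5, -0.4, -4.1]
width: 13.3
grasp_force: 59.9
```

arm_command(
  plan=[
    [0, 0, 0.0007, 0, 0, 0],
    [0, 0, 0.0007, 0, 0, 0],
    [0, 0, 0.0007, 0, 0, 0],
    [0, 0, 0.0007, 0, 0, 0],
    [0, 0, 0.0007, 0, 0, 0],
    [0, 0, 0, 0, 0, 0],
  ],
)

```text
clock: 16.73
eef_pos: [608.8, 35.8, 185.7]
tool_rot: [0.0, 0.729, 0.684, 0.0]
ft_force: [1.8, -0.7, -1.4]
width: 13.3
grasp_force: 60.1
```

arm_command(
  plan=[
    [0, 0, 0.0007, 0, 0, 0],
    [0, 0, 0.0007, 0, 0, 0],
    [0, 0, 0.0007, 0, 0, 0],
    [0, 0, 0.0007, 0, 0, 0],
    [0, 0, 0, 0, 0, 0],
  ],
)

```text
clock: 17.15
eef_pos: [609.1, 35.8, 184.0]
tool_rot: [0.001, 0.729, 0.684, 0.001]
ft_force: [-0.1, -0.1, 5.7]
width: 13.5
grasp_force: 61.2
```

arm_command(
  plan=[
    [0, 0, 0.0006, 0, 0, 0],
    [0, 0, 0.0006, 0, 0, 0],
    [0, 0, 0.0006, 0, 0, 0],
    [0, 0, 0.0006, 0, 0, 0],
    [0, 0, 0, 0, 0, 0],
  ],
)

```text
clock: 17.57
eef_pos: [609.4, 35.7, 183.1]
tool_rot: [0.002, 0.729, 0.684, 0.001]
ft_force: [-1.5, -2.0, 11.8]
width: 13.3
grasp_force: 62.3
```

arm_command(
  plan=[
    [0, 0, 0.0006, 0, 0, 0],
    [0, 0, 0.0006, 0, 0, 0],
    [0, 0, 0.0006, 0, 0, 0],
    [0, 0, 0.0006, 0, 0, 0],
    [0, 0, 0, 0, 0, 0],
  ],
)

```text
clock: 17.98
eef_pos: [609.5, 35.7, 181.8]
tool_rot: [0.002, 0.729, 0.684, 0.002]
ft_force: [-2.9, -1.2, 17.0]
width: 13.4
grasp_force: 63.0
```

arm_command(
  plan=[
    [0, 0, 0, 0, 0, 0],
    [0, 0, 0, 0, 0, 0],
    [0, 0, 0, 0, 0, 0],
    [0, 0, 0, 0, 0, 0],
    [0, 0, 0, 0, 0, 0],
    [0, 0, 0, 0, 0, 0],
  ],
)

```text
clock: 18.48
eef_pos: [609.5, 35.7, 181.7]
tool_rot: [0.002, 0.729, 0.684, 0.002]
ft_force: [-1.9, -0.6, 16.4]
width: 13.3
grasp_force: 63.0
```

```bash
python3 rel.py; python3 look.py d; python3 -c "
import cv2;a=cv2.imread('pics/ds.png');b=cv2.imread('pics/dw.png')
cv2.imwrite('pics/d2.png',cv2.hconcat([cv2.resize(a[100:450,150:550],(400,350)),cv2.resize(b[120:330,240:480],(400,350))]))"
```

```text
18.4833 [609.53687335  35.70557499 181.72660007] []
handle end t [122.64105815 123.09948956 123.40118994] n [599.2452452  611.79252329] z 214.22683371713248
board top n [625.34314685 640.07552102] z 153.98800885135674
18.6333 [609.50858368  35.71895317 181.67525227] [-1.9114157  -2.15975682 17.78012983] 13.33483630153505
[[ 0.063  0.998  0.005]
 [ 0.998 -0.063 -0.001]
 [-0.     0.005 -1.   ]]
tcp n,t 606.4902458283992 70.52569383007506 yaw -3.6207122758256545
wrist 0.85 11038 ((608.9771118164062, 46.41435241699219), (84.99734497070312, 14.060206413269043), 86.52571868896484) t-range [ 40.66137629 123.32058037] n [598.78878147 611.9166849 ] z 214.2173511513186
scene 0.65 245 ((601.731201171875, 57.274742126464844), (66.2988510131836, 43.074405670166016), 46.53080749511719) t-range [ 64.29134721 126.0796535 ] n [567.48593837 610.17312382] z 211.72567655466713
```

View pics/d2.png

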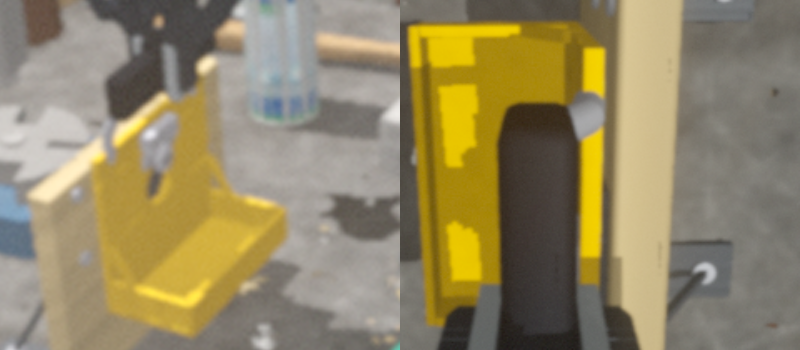

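The crops show the head over the slot, with the tray upright and lightly against the strip. The handle has dropped 20 mm of the expected 26, so it's still on the wedge. I'll keep pulling in small steps.

arm_command(
  plan=[
    [0, 0, 0.0005, 0, 0, 0],
    [0, 0, 0.0005, 0, 0, 0],
    [0, 0, 0, 0, 0, 0],
    [0, 0, 0, 0, 0, 0],
    [0, 0, 0, 0, 0, 0],
  ],
)

```text
clock: 19.35
eef_pos: [609.5, 35.7, 180.9]
tool_rot: [0.002, 0.729, 0.684, 0.002]
ft_force: [-3.2, -0.8, 17.8]
width: 13.1
grasp_force: 63.2
```

```bash
python3 -c "
from h import *
s=sense();print(s['moment'],s['ft_force'],s['eef_pos'])"; python3 rel.py
```

```text
[-0.09447999  1.21185065  0.18395505] [-3.18855571 -0.79952419 17.77026365] [609.53870074  35.74163045 180.93027589]
19.35 [609.53870074  35.74163045 180.93027589] []
handle end t [122.7280462  123.12173686 123.45716913] n [599.2521028  611.79741132] z 213.41326739245855
board top n [625.31148334 640.16649849] z 153.9562291132742
```

arm_command(
  plan=[
    [0, -0.0004, 0.0005, 0, 0, 0],
    [0, 0, 0.0005, 0, 0, 0],
    [0, 0, 0.0005, 0, 0, 0],
    [0, 0, 0, 0, 0, 0],
    [0, 0, 0, 0, 0, 0],
  ],
)

```text
clock: 19.92
eef_pos: [609.5, 35.8, 179.7]
tool_rot: [0.002, 0.729, 0.684, 0.002]
ft_force: [-2.5, -0.4, 18.1]
width: 13.0
grasp_force: 63.3
```

arm_command(
  plan=[
    [0, 0, 0.0005, 0, 0, 0],
    [0, 0, 0.0005, 0, 0, 0],
    [0, 0, 0, 0, 0, 0],
    [0, 0, 0, 0, 0, 0],
  ],
)

```text
clock: 20.25
eef_pos: [609.6, 35.7, 179.0]
tool_rot: [0.002, 0.729, 0.684, 0.002]
ft_force: [-2.7, -0.3, 19.7]
width: 13.1
grasp_force: 63.5
```

arm_command(
  plan=[
    [0, 0, 0.0005, 0, 0, 0],
    [0, 0, 0.0005, 0, 0, 0],
    [0, 0, 0, 0, 0, 0],
    [0, 0, 0, 0, 0, 0],
  ],
)

```text
clock: 20.58
eef_pos: [609.6, 35.8, 178.1]
tool_rot: [0.002, 0.729, 0.684, 0.002]
ft_force: [-3.0, -0.7, 19.1]
width: 13.2
grasp_force: 63.6
```

arm_command(
  plan=[
    [0, 0, 0.0005, 0, 0, 0],
    [0, 0, 0.0005, 0, 0, 0],
    [0, 0, 0, 0, 0, 0],
    [0, 0, 0, 0, 0, 0],
  ],
)

```text
clock: 20.92
eef_pos: [609.6, 35.8, 177.6]
tool_rot: [0.003, 0.729, 0.684, 0.002]
ft_force: [-4.0, -0.4, 22.8]
width: 13.4
grasp_force: 64.0
```

arm_command(
  plan=[
    [0, 0, 0.0005, 0, 0, 0],
    [0, 0, 0.0005, 0, 0, 0],
    [0, 0, 0, 0, 0, 0],
    [0, 0, 0, 0, 0, 0],
  ],
)

```text
clock: 21.25
eef_pos: [609.7, 35.8, 177.4]
tool_rot: [0.003, 0.729, 0.684, 0.002]
ft_force: [-5.8, -0.4, 27.0]
width: 13.4
grasp_force: 64.6
```

arm_command(
  plan=[
    [0, -0.0005, -0.001, 0, 0, 0],
    [0, 0, -0.001, 0, 0, 0],
    [0, 0, -0.001, 0, 0, 0],
    [0, 0, -0.001, 0, 0, 0],
    [0, 0, -0.001, 0, 0, 0],
    [0, 0, 0, 0, 0, 0],
    [0, 0, 0, 0, 0, 0],
  ],
)

```text
clock: 21.83
eef_pos: [609.0, 35.8, 177.8]
tool_rot: [0.001, 0.729, 0.684, 0.001]
ft_force: [3.3, -0.1, 6.4]
width: 13.2
grasp_force: 61.4
```

```bash
python3 rel.py
```

```text
21.8333 [609.00036928  35.81889714 177.7791449 ] []
handle end t [122.77030578 123.21677712 123.4672049 ] n [598.77124407 611.34906052] z 210.27939343733922
board top n [625.30883239 640.07351557] z 154.00239064729772
```

arm_command(
  plan=[
    [0, 0.0003, -0.001, 0, 0, 0],
    [0, 0, 0, 0, 0, 0],
    [0, 0, 0, 0, 0, 0],
  ],
)

```text
clock: 22.23
eef_pos: [608.9, 35.8, 177.9]
tool_rot: [0.001, 0.729, 0.684, 0.001]
ft_force: [4.0, -1.4, 4.1]
width: 13.6
grasp_force: 60.9
```

arm_command(
  plan=[
    [0, 0, 0, 0, 0, 0],
    [0, 0, 0, 0, 0, 0],
    [0, 0, 0, 0, 0, 0],
    [0, 0, 0, 0, 0, 0],
    [0, 0, 0, 0, 0, 0],
    [0, 0, 0, 0, 0, 0],
    [0, 0, 0, 0, 0, 0],
    [0, 0, 0, 0, 0, 0],
  ],
  grip=-1,
)

```text
clock: 22.9
eef_pos: [607.6, 35.9, 177.3]
tool_rot: [-0.0, 0.729, 0.684, -0.0]
ft_force: [0.1, -0.2, -0.1]
width: 85.1
grasp_force: 0.0
```

arm_command(
  plan=[
    [0, 0, -0.005, 0, 0, 0],
    [0, 0, -0.01, 0, 0, 0],
    [0, 0, -0.015, 0, 0, 0],
    [0, 0, -0.015, 0, 0, 0],
    [0, 0, -0.015, 0, 0, 0],
    [0, 0, -0.015, 0, 0, 0],
    [0, 0, -0.015, 0, 0, 0],
    [0, 0, -0.01, 0, 0, 0],
    [0, 0, 0, 0, 0, 0],
    [0, 0, 0, 0, 0, 0],
  ],
)

```text
clock: 23.73
eef_pos: [608.4, 35.9, 278.6]
tool_rot: [0.001, 0.729, 0.684, 0.001]
ft_force: [-0.0, -0.2, -0.7]
width: 85.6
grasp_force: 0.0
```

```bash
python3 - <<'E'
from h import *
s=sense(); print(s["clock"],s["eef_pos"],s["ft_force"],s["width"])
n=np.array([.9983,-.0573,0]);t=np.array([.0573,.9983,0])
p,d=snapshot("wrist"); r=cut_out("wrist","caddy")
for x in r[:1]:
    W=world("wrist",d,x["pixels"],s); H=W[W[:,2]>195]; print(len(H),"n",np.percentile(H@n,[2,98]),"t",np.percentile(H@t,[1,99]),"z",np.median(H[:,2]))
q,_=snapshot("scene")
cv2.imwrite("pics/e.png",np.hstack([cv2.resize(p,(400,300)),cv2.resize(q[160:310,200:400],(400,300),interpolation=cv2.INTER_CUBIC)])[:,:,::-1])
E
```

```text
23.7333 [608.39882166  35.92347778 278.64488232] [-0.04497097 -0.19294788 -0.70861384] 85.62987609753833
4429 n [598.64000882 611.86189135] t [ 22.64525458 123.29395236] z 210.4876629611495
```

View pics/e.png

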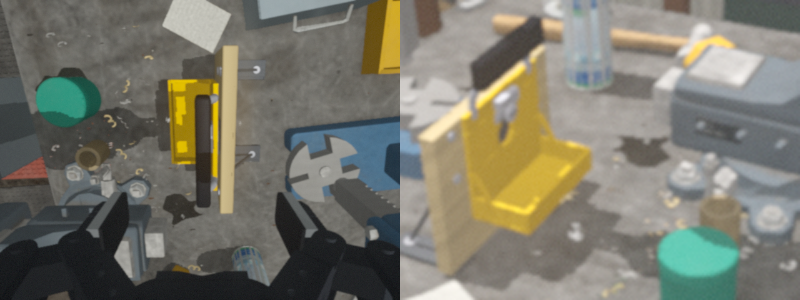

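The tray hangs upright and released. It hasn't moved since the hard stop: handle top still at 210 mm, centred on the board. The bystanders look untouched, so I'm handing in.

```bash
python3 -c "
from bench import *
print(job_done())"
```

```text
the job is handed in; nothing more can be done
None
```

The tray hangs upright on the stud, pulled down to the hard stop, let go and not moving; the tin and bush look untouched and the arm never went near the tape measure. I handed the job in at about 24 s, but no verdict came back.

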